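Make up a lantern kit and a stool kit in the craft workshop

TASK

Make up two craft kits from the stock on the table: in the green tray the lantern kit (white core, slat bundle with the red band, glue bottle with the orange cap), in the yellow tray the stool kit (round seat, dark-brown leg bundle). Set each thing upright or flat, as it stands in the stock, centred on the painted silhouette of its shape, the bundles lying along their bars. Leave the light-wood leg bundle and the green-capped glue where they are, and let go of everything at the end.

Things in the scene. Friction and masses are not known exactly. Their poses are not given: they have to be found in the camera images.
- core: Lantern core: white octagonal block standing upright, 50 mm across flats, 65 mm high. Origin: centre of its underside; z up. Flat faces look along its x and y axes and the 45 degree directions between.
- slat_bundle: Bundle of natural light-wood square slats held by a red band. Lies flat with its long side along its own y axis (turned up to 0.5 rad from the world's y); 32 mm wide in x, 80 mm long in y, 32 mm high, rigid, flat-sided for grasping. Origin: centre of its underside; z up.
- glue_orange: White round glue bottle with an orange cap, standing, body diameter 36 mm up to 44 mm, 65 mm high in all with the cap. Origin: centre of its underside; z up.
- seat: Round stool seat lying flat: medium-brown wooden disc with four dark leg holes (drawn dots), diameter 60 mm, 18 mm thick. Origin: centre of its underside; z up.
- legs_dark: Bundle of four dark-brown round legs held by a paper-white band. Lies flat with its long side along its own y axis (turned up to 0.5 rad from the world's y); 30 mm wide in x, 80 mm long in y, 30 mm high, rigid, flat-sided for grasping. Origin: centre of its underside; z up.
- legs_light: Spare, to be left alone: bundle of four light-wood round legs held by a paper-white band. Lies flat with its long side along its own y axis (turned up to 0.5 rad from the world's y); 30 mm wide in x, 80 mm long in y, 30 mm high, rigid, flat-sided for grasping. Origin: centre of its underside; z up.
- glue_green: Spare, to be left alone: white glue bottle like the other but with a green cap, same size. Origin: centre of its underside; z up. (A cork sanding block and a cream tape roll among the stock, under 25 mm high, belong to no kit.)
- green_tray: Green kit tray for the lantern. 170 (x) by 160 (y) mm, fixed, turned up to 0.3 rad. Origin: centre of its underside, on the table; unturned, x points away from the robot, y left. Floor 4 mm, rim top 9 mm over the table. Dark silhouettes 2 mm larger all round than their things: bar along y at x -45, y 0 mm (slat bundle); octagon at +40, +38 (core); disc at +40, -38 (glue bottle).
- yellow_tray: Yellow kit tray for the stool. 170 (x) by 160 (y) mm, fixed, turned up to 0.3 rad. Origin: centre of its underside, on the table; unturned, x points away from the robot, y left. Floor 4 mm, rim top 9 mm over the table. Dark silhouettes 2 mm larger all round than their things: bar along y at x -45, y 0 mm (leg bundle); disc at +35, 0 (seat).
Not all that is in view belongs to the job. What is shaped like the seat but pink is not meant.

How it is judged:
By the outcome, as a careful person would: the job done as asked, in the order asked, and still so for the second after the job is handed in, with the robot touching nothing.
It also fails if it takes over 128 s, if anything falls off the work surface, if the arm or the gripper's body presses on something with over 40 N, if the wrist force passes 120 N, or if a joint passes its speed limit or range.

ROBOT

A 7-joint arm with a two-finger parallel gripper is mounted at the origin on the work surface. World frame = base frame: x ahead of the robot, y to its left, z up, the work surface at z = 0. Lengths are in m, angles in rad, forces in N, time in s.
With the tool pointing down it reaches from about 0.425 to 0.875 m from the base axis. Payload 9.9 kg.
Tool frame: the origin (TCP) lies where the fingers leave the gripper's body, on its centre line; the fingertips stand r.tip_extent ahead of it and the grasp point (between the pads) lies 54 mm ahead of it (r.tip_extent is the distance from the TCP to the fingertips, in m); z points along the fingers, y is the line along which they close (so a half turn about z gives the same grasp; the last joint's range is limited). The gripper opens to 85 mm and grips with 20 to 120 N. Pads are 22 mm wide; open, the fingers measure 114 mm over their backs; the gripper's body (76 mm by 85 mm) begins 54 mm behind the grasp point. The pads swing forward as they close: fully open they stand 13 mm farther back than shut.
Start: joints at [1.197, 0.576, 0.025, 1.437, -0.015, 1.129, -0.057], TCP at [0.193, -0.647, 0.304] pointing down, gripper open.
Joint ranges: [-2.76, 2.76], [-0.34, 2.15], [-1.52, 1.57], [0.19, 2.46], [-1.09, 4.23], [0.17, 1.99], [-2.82, 2.82]. Speed limits (rad/s): [2.22, 2.22, 3.01, 3.01, 3.14, 3.14, 3.14].

INTERFACE

Orientations are given as a unit quaternion [w, x, y, z].
In Python, from workcell import r, optics, models gives the robot as it stands.
- The arm moves only by the shell command python3 -m handwheel 'ROWS' [FORCE]. ROWS is JSON, one flat list of numbers, 7 for each row, row after row: the turn, a rotation vector about the tool's x, y, z in rad, then the shift along the tool's x, y, z in m, then the opening, from 0 (shut) to 1 (fully open). In form: [rx, ry, rz, dx, dy, dz, grip, rx, ry, rz, dx, dy, dz, grip, ...]. A call has 1 to 10 rows; each row shifts and turns the commanded pose from where the row before left it, along the tool's axes as they then stand; what a row does not reach is not made up. A row lasts 1/12 s, in which the tool goes at most 41.7 mm and 7.16 degrees, less where a joint would pass 70% of its speed; a pose out of reach is approached as far as the arm can. A call with a gripper value outside its range is refused whole. The fingers move at their own pace and stop on an object; FORCE is the grip in N (left out, the last holds). Time passes only in rows, so rows that do not move let the fingers close. It gives the time, the measured TCP pose, the force, the opening and the grip force at its end, in the units of the state.
- r.read_state(): the state, without advancing time (a new reading comes with each control period).
- optics.grab_frame(name): name is "scene" or "top" or "wrist"; returns the picture (384x512x3 uint8, blue, green, red); there is no depth.
- optics.camera_params(name): a dict with "intrinsics" (3x3 intrinsics, pixels), "R" (3x3) and "t" (3): a world point X has camera coordinates R X + t. Camera axes: x right, y down, z forward; pixel columns grow to the right and rows downward; lengths in m; the calibration is good to about 2 mm. A picture is of the moment at which its call begins: read the wrist's pose just before it. camera_params takes no time and is no camera call; for the wrist camera it gives the pose at the moment of the call.
- r.close_job(): hands the job in; it is judged then, once.
Trained networks look in the newest picture that a camera, given by its name, has taken for a name from the list of things; names that differ only in an ending like _2 or _b are one class to them, and where a whole thing is asked for, a point or a joint stands for the part that bears it (a point fixed in the world has none). Each returns a list of dicts, best first, with "p" (0 to 1); they miss things now and then, are a little off and sometimes report something else, mostly with a low value. They report only what shows in the picture. A call takes as long as a camera call. They do not tell look-alikes from the thing itself.
- models.regions_of(camera, label): "mask" (384x512 bool, what is visible of it) and "bbox" ([centre column, centre row, width, height] in pixels, round what is visible of it).
The state is a dict: "t": time; "joint_positions": joint angles; "qd": joint speeds; "effort": joint torques, N m; "ee_pos": TCP position; "orientation": TCP orientation; "force": force on the tool from outside, world axes, zero at the start; "moment": the same for the moment, N m; "grip_width": opening from 0.0 (shut) to 1.0 (fully open); "finger_force": force on a finger pad.
Only numpy, scipy, OpenCV 4.12 (cv2) and the standard library are available. Lean on these libraries where they do the work, as an engineer would, in place of code of your own. Each camera call takes 0.05 s, during which the arm holds its last target. There are 200 camera calls.

## Working session

There is one attempt and no reset: what is moved stays moved. The work goes in short steps, Python scripts to look and compute and a shell command to move; the robot and the scene stay as the last step left them, time stands still between calls to the robot, and variables do not carry over. Pictures are saved under pics/ and viewed, at most 17 in all, crops included, and the job is handed in when it is done.

```bash
mkdir -p pics
python3 - <<'E'
from workcell import r, optics, models
import cv2
s=r.read_state(); print(s, r.tip_extent)
for n in("top","scene"):
    im=optics.grab_frame(n); cv2.imwrite(f"pics/{n}0.png",cv2.resize(im,None,fx=1.5,fy=1.5,interpolation=cv2.INTER_CUBIC))
    c=optics.camera_params(n);print(n,c['intrinsics'],c['R'],c['t'])
E
```

```text
{'t': 0.0, 'joint_positions': array([ 1.19718078,  0.57652387,  0.02482743,  1.43791249, -0.01501315,
        1.12897255, -0.05649804]), 'qd': array([-0.00034411,  0.00141383, -0.00028704, -0.00041284,  0.00066015,
        0.00096528, -0.00058528]), 'effort': array([ 6.19544335e-04, -7.65745354e+01,  2.25044198e+00, -2.85971296e+01,
        1.52872450e-02,  1.27427952e-02,  3.57306317e-05]), 'ee_pos': array([ 0.19282841, -0.64652888,  0.30304612]), 'orientation': array([-8.02269506e-04,  9.89515696e-01,  1.44423061e-01, -1.49470207e-04]), 'force': array([0.38587005, 0.3050748 , 0.62816149]), 'moment': array([-0.01146189,  0.03410268, -0.05158929]), 'finger_force': 0.0, 'grip_width': 1.0002711821448387} 0.0726
top [[353.39321161   0.         252.55591616]
 [  0.         353.39321161 185.76273629]
 [  0.           0.           1.        ]] [[ 0.02497116 -0.99965781  0.00779115]
 [-0.98286172 -0.02597402 -0.18250531]
 [ 0.18264522 -0.00310026 -0.983174  ]] [-0.00212042  0.56043114  0.72140284]
scene [[439.3036833    0.         248.45042826]
 [  0.         439.3036833  187.8846861 ]
 [  0.           0.           1.        ]] [[ 0.76445627  0.64467062  0.0025313 ]
 [ 0.5351043  -0.63233193 -0.56019614]
 [-0.35954137  0.42959996 -0.82835613]] [-0.42736322 -0.28898339  1.41641569]
```

View pics/top0.png

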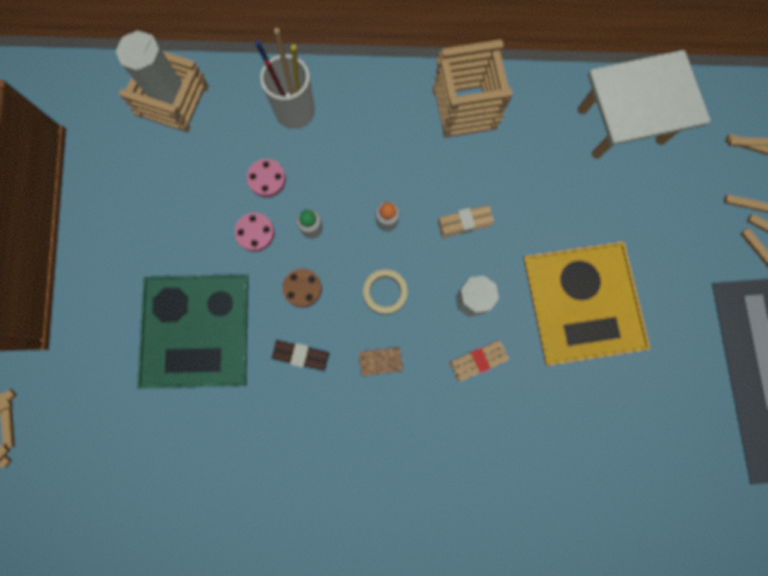

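View pics/scene0.png

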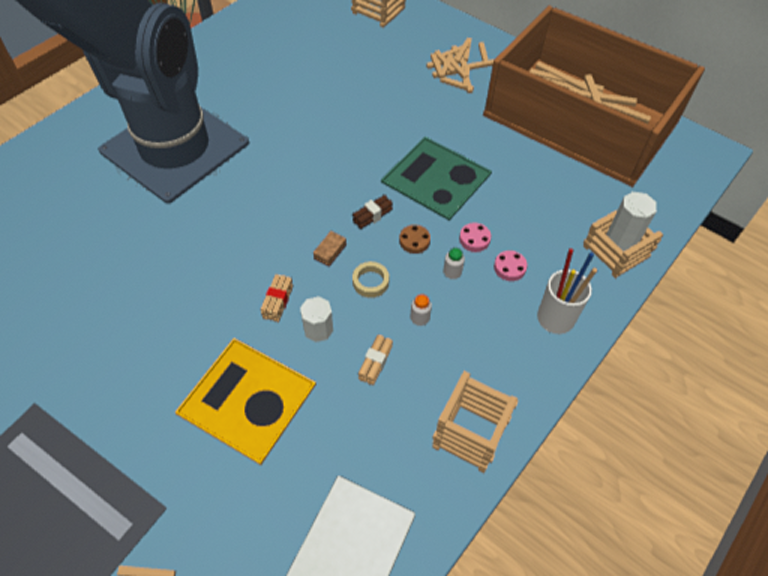

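The top view (1.5x) shows the slats with red band at (480,360), the white core at (479,293), the orange glue at (387,213) and the brown seat at (301,287). The dark legs are at (300,355), the green tray at (193,331) and the yellow tray at (587,303). Look-alikes are two pink discs at (265,177) and (254,231), light legs at (466,220), green glue at (308,221), and another white octagonal prism at the back standing in a lantern frame at (138,50).

```bash
cat > h.py <<'E'
from workcell import r, optics, models
import numpy as np, cv2
from scipy.optimize import minimize
def ngon(n,rad,h,ph=0):
    a=np.arange(n)*2*np.pi/n+ph; p=np.c_[rad*np.cos(a),rad*np.sin(a)]
    return np.vstack([np.c_[p,0*a],np.c_[p,0*a+h]])
def box(x,y,h): return np.array([[i*x/2,j*y/2,k*h] for i in(-1,1) for j in(-1,1) for k in(0,1)])
S={'core':ngon(8,.025/np.cos(np.pi/8),.065,np.pi/8),'slat_bundle':box(.032,.08,.032),
 'glue_orange':np.vstack([ngon(24,.018,.044),ngon(16,.009,.065)]),'glue_green':np.vstack([ngon(24,.018,.044),ngon(16,.009,.065)]),
 'seat':ngon(32,.03,.018),'legs_dark':box(.03,.08,.03),'legs_light':box(.03,.08,.03),
 'green_tray':box(.17,.16,.009),'yellow_tray':box(.17,.16,.009)}
def proj(c,X):
    q=(c['R']@X.T).T+c['t']; q=(c['intrinsics']@q.T).T; return q[:,:2]/q[:,2:]
def back(c,uv,z):
    d=c['R'].T@np.linalg.inv(c['intrinsics'])@np.array([uv[0],uv[1],1.]); o=-c['R'].T@c['t']
    return (o+d*(z-o[2])/d[2])[:2]
def place(p,pts,z0=0):
    c,s=np.cos(p[2]),np.sin(p[2]); return np.c_[pts[:,0]*c-pts[:,1]*s+p[0],pts[:,0]*s+pts[:,1]*c+p[1],pts[:,2]+z0]
def fit(c,mask,pts,z0=0,yaws=(0,)):
    M=mask.astype(np.uint8); v,u=np.nonzero(M); x0=back(c,(u.mean(),v.mean()),z0+pts[:,2].max()/2)
    Mb=cv2.GaussianBlur(M.astype(np.float32),(0,0),1)
    def f(p):
        hull=cv2.convexHull(proj(c,place(p,pts,z0)).astype(np.float32))
        im=np.zeros(M.shape,np.uint8); cv2.fillConvexPoly(im,np.round(hull*16).astype(np.int32),255,cv2.LINE_AA,4)
        return float(((cv2.GaussianBlur(im.astype(np.float32)/255,(0,0),1)-Mb)**2).sum())
    best=None
    for y in yaws:
        sx=[[x0[0],x0[1],y],[x0[0]+.006,x0[1],y],[x0[0],x0[1]+.006,y],[x0[0],x0[1],y+.15]]
        o=minimize(f,[*x0,y],method='Nelder-Mead',options=dict(initial_simplex=sx,xatol=1e-4,fatol=1e-3))
        if best is None or o.fun<best.fun: best=o
    return best.x, best.fun/M.sum()
def tcp():
    s=r.read_state(); w,x,y,z=s['orientation']
    from scipy.spatial.transform import Rotation as R
    m=R.from_quat([x,y,z,w]).as_matrix(); return s,m
E
python3 - <<'E'
from h import *
np.set_printoptions(precision=4,suppress=True)
for cam in("top","scene"):
    im=optics.grab_frame(cam); c=optics.camera_params(cam)
    for n in S:
        for d in models.regions_of(cam,n)[:4]:
            if d['p']<.3: continue
            x,e=fit(c,d['mask'],S[n],0,(-.4,0,.4) if n not in('seat','glue_orange','glue_green') else (0,))
            print(cam,n,round(d['p'],2),np.round(d['bbox'],0),x,round(e,3))
    if cam=="top":
        cv2.imwrite("pics/crop.png",cv2.resize(im[95:265,85:440],None,fx=2.25,fy=2.25,interpolation=cv2.INTER_CUBIC))
E
```

```text
top core 0.91 [319. 198.  25.  22.] [ 0.54   -0.1323 -0.186 ] 0.054
top slat_bundle 0.67 [319. 240.  39.  33.] [ 0.4481 -0.1371  0.425 ] 0.085
top glue_orange 0.6 [258. 148.  12.  19.] [ 0.6641  0.0028 -0.0055] 0.11
top glue_orange 0.52 [320. 240.  40.  30.] [ 0.4448 -0.1291 -0.0544] 0.407
top glue_green 0.51 [207. 149.  20.  17.] [0.6498 0.1215 0.1309] 0.031
top seat 0.9 [201. 191.  30.  28.] [0.5514 0.13   0.1115] 0.007
top seat 0.89 [177. 118.  30.  28.] [0.727 0.196 0.123] 0.018
top seat 0.75 [170. 156.  27.  32.] [ 0.6382  0.2087 -0.0137] 0.038
top legs_dark 0.82 [201. 234.  40.  22.] [ 0.4488  0.1263 -0.1948] 0.069
top legs_light 0.79 [310. 149.  31.  19.] [ 0.6625 -0.1192  0.3782] 0.232
top green_tray 0.63 [129. 221.  77.  76.] [0.4836 0.2918 0.0559] 0.006
top yellow_tray 0.9 [391. 201.  84.  85.] [ 0.5424 -0.3061  0.182 ] 0.013
top yellow_tray 0.38 [258. 144.  17.  18.] [ 0.7462 -0.022  -1.0417] 16.567
scene core 0.74 [210. 212.  22.  27.] [ 0.5396 -0.1284  0.1092] 0.031
scene slat_bundle 0.75 [184. 199.  22.  28.] [ 0.4465 -0.1353  0.4627] 0.046
scene glue_orange 0.8 [280. 206.  14.  18.] [0.6632 0.0072 0.1294] 0.109
scene glue_green 0.63 [302. 177.  14.  26.] [0.6478 0.1254 0.1237] 0.049
scene glue_green 0.38 [183. 200.  24.  25.] [ 0.4549 -0.1459  0.1292] 0.297
scene seat 0.88 [317. 157.  25.  19.] [0.6352 0.2145 0.1054] 0.07
scene seat 0.87 [277. 159.  24.  19.] [ 0.5501  0.135  -0.0553] 0.037
scene seat 0.68 [342. 178.  20.  17.] [0.726  0.2003 0.0931] 0.075
scene legs_dark 0.82 [247. 141.  26.  20.] [ 0.4467  0.132  -0.1467] 0.065
scene legs_dark 0.67 [183. 198.  22.  28.] [ 0.4464 -0.134   0.4729] 0.076
scene legs_dark 0.42 [302. 176.  13.  18.] [0.64   0.1388 0.494 ] 0.559
scene legs_light 0.93 [252. 240.  22.  37.] [ 0.6617 -0.116   0.35  ] 0.133
scene green_tray 0.64 [290. 119.  75.  50.] [0.4807 0.2949 0.0668] 0.025
scene yellow_tray 0.84 [165. 266.  92.  89.] [ 0.5409 -0.3034  0.1863] 0.007
```

View pics/crop.png

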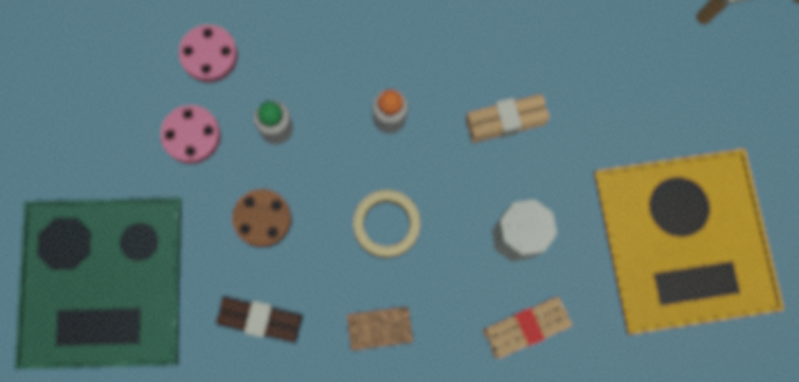

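The crop confirms the core at (529,228), slats with the red band at (528,327), orange cap at (390,105), brown seat at (262,218) and dark legs at (259,320). The pink discs (208,52) and (190,133), green cap (271,115) and light legs with the white band (508,117) don't fit the description and stay where they are. The two cameras agree to about 4 mm. I'll start with the core.

```bash
python3 -m handwheel '[0,0,0,0.03,-0.0247,0.004,1,0,0,0,0.03,-0.0247,0.004,1,0,0,0,0.03,-0.0247,0.004,1,0,0,0,0.03,-0.0247,0.004,1,0,0,0,0.03,-0.0247,0.004,1,0,0,0,0.03,-0.0247,0.004,1,0,0,0,0.03,-0.0247,0.004,1,0,0,0,0.03,-0.0247,0.004,1]' 40
python3 -m handwheel '[0,0,0,0.03,-0.0247,0.004,1,0,0,0,0.03,-0.0247,0.004,1,0,0,0,0.03,-0.0247,0.004,1,0,0,0,0.03,-0.0247,0.004,1,0,0,0,0.03,-0.0247,0.004,1,0,0,0,0.03,-0.0247,0.004,1,0,0,0,0.03,-0.0247,0.004,1,0,0,0,0.03,-0.0247,0.004,1,0,0,0,0,0,0,1,0,0,0,0,0,0,1]'
python3 - <<'E'
from h import *
s,m=tcp(); print(s['t'],s['ee_pos'],m.round(3))
c=optics.camera_params("wrist"); im=optics.grab_frame("wrist"); cv2.imwrite("pics/w1.png",im)
print(c, "tcp in cam", c['R']@s['ee_pos']+c['t'])
for n in('core','slat_bundle','green_tray','yellow_tray','seat'):
    for d in models.regions_of("wrist",n)[:2]:
        if d['p']>.3: print(n,d['p'],np.round(d['bbox']),fit(c,d['mask'],S[n],0,(-.4,-.2,0,.2,.4)))
E
```

```text
t: 1.77
ee_pos: [0.3672, -0.3873, 0.272]
orientation: [0.0, 0.99, 0.144, 0.0]
force: [0.9, -0.2, -0.4]
grip_width: 1.002
finger_force: 0.0
t: 2.6
ee_pos: [0.5411, -0.1281, 0.2396]
orientation: [-0.0, 0.989, 0.147, 0.0]
force: [-0.5, -1.6, -0.3]
grip_width: 1.003
finger_force: 0.0
2.6 [ 0.54111776 -0.12813506  0.23955674] [[ 0.957  0.291  0.   ]
 [ 0.291 -0.957  0.001]
 [ 0.    -0.001 -1.   ]]
{'intrinsics': array([[344.51590809,   0.        , 253.99340896],
       [  0.        , 344.51590809, 195.41988808],
       [  0.        ,   0.        ,   1.        ]]), 'R': array([[ 2.90042726e-01, -9.57013286e-01, -8.87341040e-04],
       [-9.16182106e-01, -2.77935696e-01,  2.88724951e-01],
       [-2.76560238e-01, -8.29296059e-02, -9.57411675e-01]]), 't': array([-0.2800665 ,  0.44246046,  0.45717468])} tcp in cam [-0.00070484  0.05147736  0.08879479]
core 0.92 [258. 189.  69.  81.] (array([ 0.54211274, -0.13104067,  0.12059367]), np.float64(0.012987779428261055))
slat_bundle 0.72 [232. 275.  91.  52.] (array([ 0.44876318, -0.13771811,  0.4285503 ]), np.float64(0.02227548304173052))
yellow_tray 0.92 [423. 221. 179. 190.] (array([ 0.54316266, -0.30555904,  0.17633306]), np.float64(0.10092398514600133))
```

View pics/w1.png

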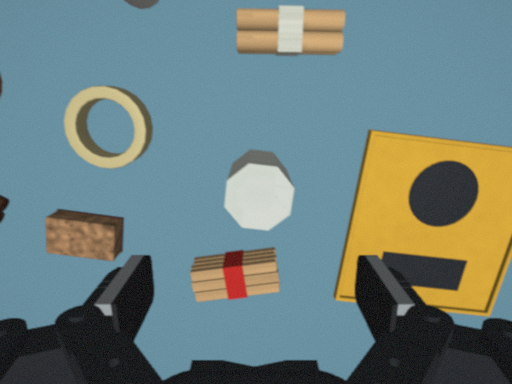

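The wrist image shows the core clear in the middle at (258,190), the slats at (234,275) and the yellow tray on the right. The wrist fit agrees with the other cameras: core at (0.542,-0.131), yaw 0.12. I'll turn to that yaw, descend and grip.

```bash
python3 -m handwheel '[0,0,0.0875,0,0,0,1,0,0,0.0875,0,0,0,1,0,0,0,0.0006,0.003,0.03,1,0,0,0,0,0,0.038,1,0,0,0,0,0,0.038,1,0,0,0,0,0,0.03,1,0,0,0,0,0,0.012,1,0,0,0,0,0,0,1]' 40
python3 -m handwheel '[0,0,0,0,0,0,0,0,0,0,0,0,0,0,0,0,0,0,0,0,0,0,0,0,0,0,0,0,0,0,0,0,0,0,0,0,0,0,0,0,0,0,0,0,0,0,0,0,0]' 40
```

```text
t: 3.57
ee_pos: [0.539, -0.1344, 0.089]
orientation: [-0.001, 0.998, 0.057, -0.003]
force: [0.0, -0.3, 0.5]
grip_width: 1.0
finger_force: 0.0
t: 4.15
ee_pos: [0.5417, -0.1343, 0.0936]
orientation: [0.0, 0.998, 0.057, 0.001]
force: [-1.0, -1.1, 6.9]
grip_width: 0.584
finger_force: 41.8
```

```bash
python3 -m handwheel '[0,0,0,0,0,-0.02,0,0,0,0,0,0,-0.03,0,0,0,0,0,0,-0.03,0,0,0,0,0.0026,-0.039,0,0,0,0,0,0.0026,-0.039,0,0,0,0,0,0.0026,-0.039,0,0,0,0,0,0.0026,-0.039,0,0,0,0,0,0.0026,-0.039,0,0,0,0,0,0.0026,-0.039,0,0]'
python3 -m handwheel '[0,0,0,0.0026,-0.039,0,0,0,0,0,0.0026,-0.039,0,0,0,0,0,0.0026,-0.039,0,0,0,0,0,0.0026,-0.039,0,0,0,0,0,0.0026,-0.039,0,0,0,0,0,0.0026,-0.039,0,0,0,0,0.053,0,0,0,0,0,0,0,0,0,0,0,0,0,0,0,0,0,0]'
cat > tr.py <<'E'
from h import *
import sys
np.set_printoptions(precision=4,suppress=True)
# tray fit from wrist: dark silhouettes at z=4mm, all together
SH={'green_tray':[('bar',-.045,0,box(.036,.084,0)),('core',.04,.038,ngon(8,.027/np.cos(np.pi/8),0,np.pi/8)),('glue',.04,-.038,ngon(24,.02,0))],
'yellow_tray':[('bar',-.045,0,box(.034,.084,0)),('seat',.035,0,ngon(32,.032,0))]}
def look(name,guess,pic,yr=0.06,skip=()):
    s,m=tcp(); print(s['t'],s['ee_pos'],'a',np.arctan2(m[1,0],m[0,0]),m[:,2])
    c=optics.camera_params("wrist"); im=optics.grab_frame("wrist"); cv2.imwrite(pic,im)
    V=im.max(2)
    for lab,x,y,p in SH[name]:
        if lab in skip: continue
        g=place(guess,np.array([[x,y,0]]))[0]
        uv=proj(c,place([g[0],g[1],guess[2]],p,.004)); w=np.zeros(V.shape,np.uint8)
        cv2.fillConvexPoly(w,cv2.convexHull(uv.astype(np.float32)).astype(np.int32),1); w=cv2.dilate(w,np.ones((31,31)))
        k=((V<TH[name])&(w>0)).astype(np.uint8); nl,lb,st,ce=cv2.connectedComponentsWithStats(k)
        if nl<2: print(lab,'none'); continue
        i=1+np.argmax(st[1:,4]); f,e=fit(c,lb==i,p,.004,(guess[2],))
        print(lab,'guess',g[:2],'fit',f,round(e,3),'bbox',st[i])
TH={'green_tray':60,'yellow_tray':90}
E
python3 - <<'E'
from tr import *
look('green_tray',(.482,.2935,.061),'pics/w2.png')
E
```

```text
t: 4.9
ee_pos: [0.5294, 0.1022, 0.173]
orientation: [-0.0, 0.998, 0.057, 0.001]
force: [0.9, 0.7, 0.1]
grip_width: 0.583
finger_force: 41.8
t: 5.65
ee_pos: [0.5182, 0.3344, 0.1725]
orientation: [0.0, 0.999, 0.032, 0.0]
force: [0.2, -0.4, -0.3]
grip_width: 0.581
finger_force: 41.9
5.65 [0.5182 0.3344 0.1725] a 0.06332142005303425 [ 0.0007 -0.0003 -1.    ]
bar guess [0.4371 0.2908] fit [0.424  0.2506 1.4809] 0.946 bbox [ 328  264   44   71 2038]
core none
glue guess [0.5242 0.258 ] fit [0.3046 0.2863 1.3277] 0.08 bbox [384 190   1   1   1]
```

View pics/w2.png

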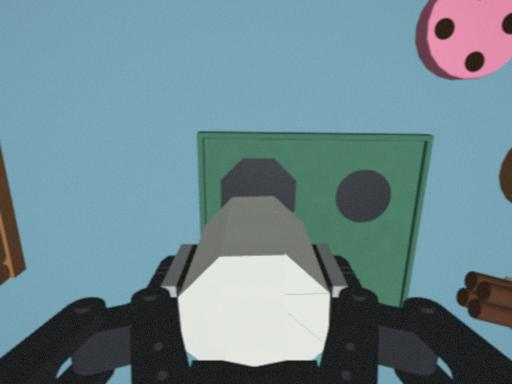

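The wrist image shows the octagon at (258,190), half hidden by the held core, and the glue disc fully visible at (363,195). My threshold was too low, so I'm refitting.

Run:
```python
from tr import *
im=cv2.imread('pics/w2.png'); print(im[195,363],im[190,258],im[240,380],im[150,320])
TH['green_tray']=int(im[195,363].max()+im[240,380].max())//2; print(TH)
look('green_tray',(.482,.2935,.061),'pics/w2.png',skip=('bar',))
c=optics.camera_params("wrist")
# tray top corners (rim outline): 
G=(cv2.imread('pics/w2.png').astype(int)); k=(G[:,:,1]>G[:,:,0]+8); k[:130,:]=k[:130,:]
ed=[(u,np.nonzero(k[100:180,u])[0].min()+100) for u in range(215,425,10) if k[100:180,u].any()]
p=np.array([back(c,e,.009) for e in ed]); f=np.polyfit(p[:,1],p[:,0],1); print('far rim: x at y=.2935:',np.polyval(f,.2935),'yaw',-np.arctan(f[0]))
ed=[(np.nonzero(k[v])[0].max(),v) for v in range(150,290,10)]
p=np.array([back(c,e,.009) for e in ed]); f=np.polyfit(p[:,0],p[:,1],1); print('right rim: y at x=.482',np.polyval(f,.482),'yaw',np.arctan(f[0]))
```

```text
[68 65 61] [73 67 62] [104 126  76] [104 127  77]
{'green_tray': 97, 'yellow_tray': 90}
5.7 [0.5186 0.3335 0.1724] a 0.06215260774878255 [ 0.0007 -0.0007 -1.    ]
core guess [0.5196 0.3339] fit [0.523  0.3318 0.0425] 0.674 bbox [ 219  159   75   53 2619]
glue guess [0.5242 0.258 ] fit [0.5257 0.2557 0.1951] 0.006 bbox [ 334  170   55   53 2289]
far rim: x at y=.2935: 0.5690321768267005 yaw 0.05019655498926184
right rim: y at x=.482 0.19933703700829 yaw -0.4530314414708538
```

```bash
python3 -m handwheel '[0,0,0.007,0.0029,0.0024,0.02,0,0,0,0,0,0,0.03,0,0,0,0,0,0,0.015,0,0,0,0,0,0,0.007,0,0,0,0,0,0,0.002,0,0,0,0,0,0,0,0]'
python3 -m handwheel '[0,0,0,0,0,0,1,0,0,0,0,0,0,1,0,0,0,0,0,0,1,0,0,0,0,0,0,1,0,0,0,0,0,-0.02,1,0,0,0,0,0,-0.04,1,0,0,0,-0.02,0,-0.035,1,0,0,0,-0.03,0,-0.03,1,0,0,0,0,0,0,1,0,0,0,0,0,0,1]'
cat > chk.py <<'E'
from tr import *
def wfit(names,pic=None,z0=.0,yaws=(-.4,-.2,0,.2,.4),near=None):
    s,m=tcp(); print(round(s['t'],2),s['ee_pos'],'a',np.arctan2(m[1,0],m[0,0]))
    c=optics.camera_params("wrist"); im=optics.grab_frame("wrist")
    if pic: cv2.imwrite(pic,im)
    for n in names:
        for d in models.regions_of("wrist",n)[:2]:
            if d['p']>.3: x,e=fit(c,d['mask'],S[n],z0,yaws); print(n,round(d['p'],2),np.round(d['bbox']),x,round(e,3))
E
python3 - <<'E'
from chk import *
TH['green_tray']=97
wfit(['core'],'pics/w3.png',.004)
look('green_tray',(.4835,.293,.055),'pics/w3.png',skip=('core',))
E
```

```text
t: 6.25
ee_pos: [0.5217, 0.331, 0.0982]
orientation: [0.0, 1.0, 0.027, -0.0]
force: [0.7, -1.0, -0.5]
grip_width: 0.578
finger_force: 41.5
t: 7.08
ee_pos: [0.4714, 0.3305, 0.2247]
orientation: [-0.001, 1.0, 0.028, 0.001]
force: [-1.0, -1.0, 0.6]
grip_width: 1.0
finger_force: 0.0
7.08 [0.4714 0.3305 0.2247] a 0.05643263469510238
core 0.6 [256. 130.  77.  77.] [0.5221 0.3311 0.081 ] 0.004
7.1833 [0.4722 0.3296 0.2222] a 0.05487535798445994 [ 0.0004 -0.0001 -1.    ]
bar guess [0.4386 0.2905] fit [0.4387 0.2893 0.0526] 0.008 bbox [ 250  202   95   38 3567]
glue guess [0.5255 0.2573] fit [0.5257 0.2557 0.0767] 0.015 bbox [ 323  100   48   49 1844]
```

View pics/w3.png

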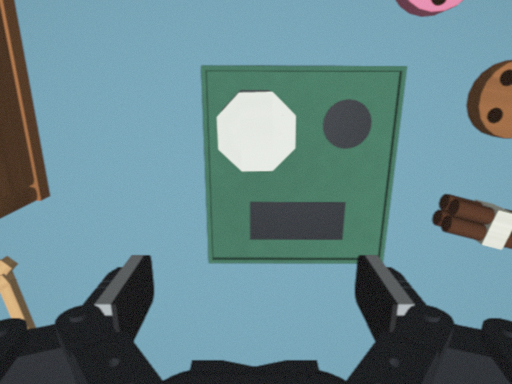

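The core sits at (256,131), filling its octagon. The fit is within 0.7 mm of the target, with the tray at (0.4837,0.2916), yaw 0.052. Slats are next.

```bash
python3 -m handwheel '[0,0,0,-0.0041,0.0388,0,1,0,0,0,-0.0041,0.0388,0,1,0,0,0,-0.0041,0.0388,0,1,0,0,0,-0.0041,0.0388,0,1,0,0,0,-0.0041,0.0388,0,1,0,0,0,-0.0041,0.0388,0,1]'
python3 -m handwheel '[0,0,0,-0.0041,0.0388,0,1,0,0,0,-0.0041,0.0388,0,1,0,0,0,-0.0041,0.0388,0,1,0,0,0,-0.0041,0.0388,0,1,0,0,0,-0.0041,0.0388,0,1,0,0,0,-0.0041,0.0388,0,1]'
python3 -m handwheel '[0,0,0.12,0,0,0,1,0,0,0.12,0,0,0,1,0,0,0.12,0,0,0,1,0,0,0.12,0,0,0,1,0,0,0.12,0,0,0,1,0,0,0.12,0,0,0,1,0,0,0.12,0,0,0,1,0,0,0.12,0,0,0,1,0,0,0.12,0,0,0,1,0,0,0.12,0,0,0,1]'
python3 -m handwheel '[0,0,0,0,0,0,1,0,0,0,0,0,0,1]'
python3 - <<'E'
from chk import *
wfit(['slat_bundle'],None,0,(.2,.4,.6))
print(r.read_state()['joint_positions'])
E
```

```text
t: 7.73
ee_pos: [0.46, 0.0936, 0.2212]
orientation: [0.0, 1.0, 0.027, -0.001]
force: [2.2, -0.6, -0.2]
grip_width: 1.003
finger_force: 0.0
t: 8.23
ee_pos: [0.4478, -0.1404, 0.2212]
orientation: [-0.0, 1.0, 0.027, -0.001]
force: [1.4, 0.2, 0.3]
grip_width: 0.995
finger_force: 0.0
t: 9.07
ee_pos: [0.4483, -0.1386, 0.2212]
orientation: [0.001, 0.839, -0.545, -0.001]
force: [-0.2, 0.2, -0.4]
grip_width: 1.0
finger_force: 0.0
t: 9.23
ee_pos: [0.4483, -0.1382, 0.2215]
orientation: [0.001, 0.841, -0.54, -0.001]
force: [0.4, -0.3, 0.4]
grip_width: 1.001
finger_force: 0.0
9.23 [ 0.4483 -0.1382  0.2215] a -1.141871132680325
[-0.1186  0.4146  0.4433  2.0817 -0.2704  0.7007 -2.2121]
```

Turned this way, joint 7 would run out at the tray, so I'm taking the half-turn alternative.

```bash
for i in 1 ; do python3 -m handwheel '[0,0,-0.121,0,0,0,1,0,0,-0.121,0,0,0,1,0,0,-0.121,0,0,0,1,0,0,-0.121,0,0,0,1,0,0,-0.121,0,0,0,1,0,0,-0.121,0,0,0,1,0,0,-0.121,0,0,0,1,0,0,-0.121,0,0,0,1,0,0,-0.121,0,0,0,1,0,0,-0.121,0,0,0,1]'; done
python3 -m handwheel '[0,0,-0.121,0,0,0,1,0,0,-0.121,0,0,0,1,0,0,-0.121,0,0,0,1,0,0,-0.121,0,0,0,1,0,0,-0.121,0,0,0,1,0,0,-0.121,0,0,0,1,0,0,-0.121,0,0,0,1,0,0,-0.121,0,0,0,1,0,0,-0.121,0,0,0,1,0,0,-0.121,0,0,0,1]' >/dev/null
python3 -m handwheel '[0,0,-0.121,0,0,0,1,0,0,-0.121,0,0,0,1,0,0,-0.121,0,0,0,1,0,0,-0.121,0,0,0,1,0,0,-0.121,0,0,0,1,0,0,-0.121,0,0,0,1,0,0,0,0,0,0,1,0,0,0,0,0,0,1]'
python3 - <<'E'
from chk import *
wfit(['slat_bundle'],'pics/w4.png',0,(.2,.4,.6))
print(r.read_state()['joint_positions'])
E
```

```text
t: 10.17
ee_pos: [0.4483, -0.1382, 0.2223]
orientation: [0.0, 0.999, 0.037, 0.0]
force: [0.2, 0.0, 0.0]
grip_width: 0.997
finger_force: 0.0
t: 11.67
ee_pos: [0.4482, -0.1383, 0.2223]
orientation: [-0.0, 0.541, 0.841, 0.0]
force: [-0.4, -0.6, -0.1]
grip_width: 1.003
finger_force: 0.0
11.67 [ 0.4482 -0.1383  0.2223] a 1.9980996140303937
slat_bundle 0.81 [254. 185.  47. 102.] [ 0.4486 -0.138   0.4298] 0.052
[ 0.5245  0.4013 -0.4448  2.0603  0.2542  0.7316  0.3467]
```

View pics/w4.png

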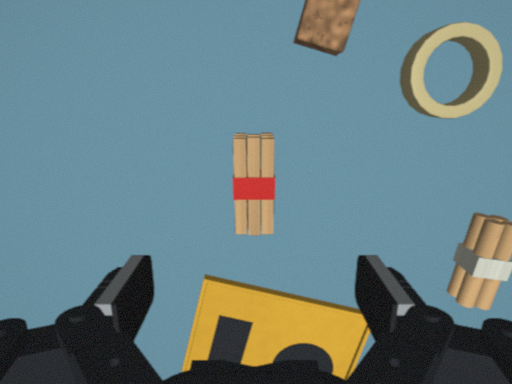

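The bundle is at (254,185) aligned with the tool and directly under the TCP. I'll descend, grip and carry.

```bash
python3 -m handwheel '[0,0,0,0,0,0.038,1,0,0,0,0,0,0.038,1,0,0,0,0,0,0.038,1,0,0,0,0,0,0.022,1,0,0,0,0,0,0.008,1,0,0,0,0,0,0,1,0,0,0,0,0,0,1]' 40
python3 -m handwheel '[0,0,0,0,0,0,0,0,0,0,0,0,0,0,0,0,0,0,0,0,0,0,0,0,0,0,0,0,0,0,0,0,0,0,0,0,0,0,0,0,0,0,0,0,0,0,0,0,0,0,0,0,0,0,0,0]' 40
```

```text
t: 12.35
ee_pos: [0.4487, -0.1378, 0.0789]
orientation: [0.0, 0.54, 0.842, -0.0]
force: [-0.0, -0.2, 1.1]
grip_width: 0.999
finger_force: 0.0
t: 13.02
ee_pos: [0.4486, -0.1381, 0.0792]
orientation: [0.001, 0.54, 0.842, 0.0]
force: [-1.7, -0.1, 9.0]
grip_width: 0.367
finger_force: 39.4
```

```bash
python3 -m handwheel '[0,0,0,0,0,-0.03,0,0,0,0,0,0,-0.035,0,0,0,0,0,0,-0.025,0,0,0,0,0.0357,0.0153,0,0,0,0,0,0.0357,0.0153,0,0,0,0,0,0.0357,0.0153,0,0,0,0,0,0.0357,0.0153,0,0,0,0,0,0.0357,0.0153,0,0,0,0,0,0.0357,0.0153,0,0]'
python3 -m handwheel '[0,0,0,0.0357,0.0153,0,0,0,0,0,0.0357,0.0153,0,0,0,0,0,0.0357,0.0153,0,0,0,0,0,0.0357,0.0153,0,0,0,0,0,0.0357,0.0153,0,0,0,0,0.094,0,0,0,0,0,0,0.094,0,0,0,0,0,0,0.094,0,0,0,0,0,0,0.094,0,0,0,0]'
python3 -m handwheel '[0,0,0,0,0,0,0,0,0,0,0,0,0,0]'
python3 - <<'E'
from chk import *
s,m=tcp(); a=np.arctan2(m[1,0],m[0,0]); d=np.array([.4387,.2893])-s['ee_pos'][:2]
print('a',a,'d tool',d@m[:2,0],d@m[:2,1],s['joint_positions'])
E
```

```text
t: 13.77
ee_pos: [0.442, 0.0966, 0.1687]
orientation: [0.0, 0.54, 0.842, 0.0]
force: [1.1, -0.0, -1.1]
grip_width: 0.365
finger_force: 40.6
t: 14.52
ee_pos: [0.4373, 0.2893, 0.1684]
orientation: [-0.0, 0.689, 0.725, -0.0]
force: [0.5, -0.3, -1.5]
grip_width: 0.367
finger_force: 40.6
t: 14.68
ee_pos: [0.4374, 0.2892, 0.1685]
orientation: [0.0, 0.687, 0.727, -0.0]
force: [-0.4, 0.7, -0.5]
grip_width: 0.361
finger_force: 40.6
a 1.627768244144244 d tool 4.828237115162992e-05 0.00126395981358389 [-0.4959  0.5313 -0.2602  1.9881  0.218   0.6485 -0.8393]
```

```bash
python3 -m handwheel '[0,0,0.005,0,0.0013,0.03,0,0,0,0,0,0,0.03,0,0,0,0,0,0,0.015,0,0,0,0,0,0,0.008,0,0,0,0,0,0,0.002,0,0,0,0,0,0,0,0]'
python3 -m handwheel '[0,0,0,0,0,0,0.6,0,0,0,0,0,0,0.6,0,0,0,0,0,0,0.6,0,0,0,0,0,0,0.6,0,0,0,0,0,-0.02,0.6,0,0,0,0,0,-0.04,0.6,0,0,0,-0.03,0,-0.04,1,0,0,0,-0.03,0,-0.03,1,0,0,0,0,0,0,1,0,0,0,0,0,0,1]'
python3 - <<'E'
from chk import *
wfit(['slat_bundle','core'],'pics/w5.png',.004,(-.1,.1))
E
```

```text
t: 15.18
ee_pos: [0.4386, 0.289, 0.0834]
orientation: [-0.0, 0.689, 0.725, -0.0]
force: [-0.5, 0.1, -0.8]
grip_width: 0.365
finger_force: 41.2
t: 16.02
ee_pos: [0.4426, 0.2334, 0.2081]
orientation: [0.001, 0.691, 0.723, 0.002]
force: [-0.0, 0.3, 0.1]
grip_width: 1.002
finger_force: 0.0
16.02 [0.4426 0.2334 0.2081] a 1.6166708834674215
slat_bundle 0.92 [250. 116.  51. 116.] [0.4396 0.2894 0.0558] 0.036
core 0.77 [387.  54. 113. 101.] [0.5218 0.3306 0.0631] 0.007
```

View pics/w5.png

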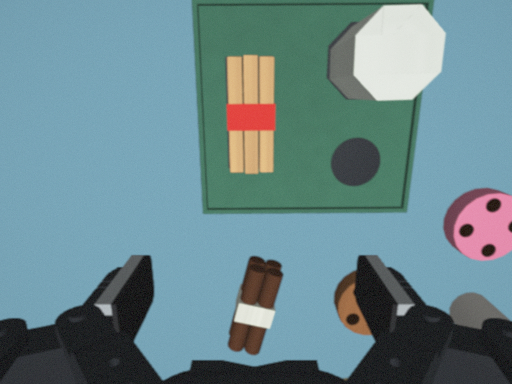

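The slats lie on their bar at (250,116), within 1 mm and parallel. The core is untouched. Next is the orange glue, with the fingers kept along x.

```bash
python3 -m handwheel '[0,0,0,-0.0265,0.0234,0,1,0,0,0,-0.0265,0.0234,0,1,0,0,0,-0.0265,0.0234,0,1,0,0,0,-0.0265,0.0234,0,1,0,0,0,-0.0265,0.0234,0,1,0,0,0,-0.0265,0.0234,0,1,0,0,0,-0.0265,0.0234,0,1,0,0,0,-0.0265,0.0234,0,1,0,0,0,-0.0265,0.0234,0,1]'
python3 -m handwheel '[0,0,0,0,0,0,1,0,0,0,0,0,0,1]'
python3 - <<'E'
from chk import *
wfit(['glue_orange'],'pics/w6.png',0,(0,))
c=optics.camera_params("wrist");im=cv2.imread('pics/w6.png').astype(int)
k=(im[:,:,2]>170)&(im[:,:,1]<130)&(im[:,:,0]<90); v,u=np.nonzero(k); print(len(u),u.mean(),v.mean(),back(c,(u.mean(),v.mean()),.06))
E
```

```text
t: 16.92
ee_pos: [0.6644, 0.007, 0.2044]
orientation: [-0.001, 0.689, 0.725, -0.001]
force: [0.7, 0.9, -0.4]
grip_width: 1.002
finger_force: 0.0
t: 17.08
ee_pos: [0.6642, 0.0059, 0.2038]
orientation: [-0.001, 0.69, 0.724, -0.001]
force: [-0.3, 0.4, -0.5]
grip_width: 0.995
finger_force: 0.0
17.08 [0.6642 0.0059 0.2038] a 1.6177288407747366
glue_orange 0.98 [254. 199.  51.  62.] [0.6647 0.0027 0.1432] 0.024
875 253.37257142857143 211.31314285714285 [0.6636 0.0065]
```

View pics/w6.png

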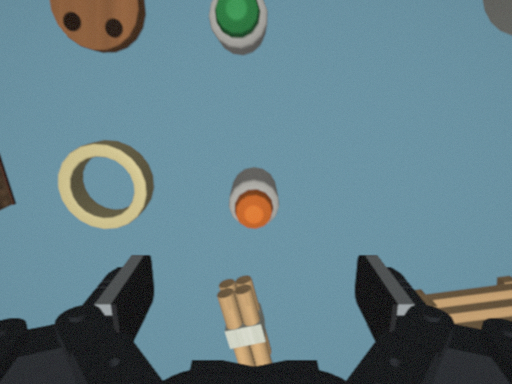

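The orange cap is at (253,211), with the green-capped bottle behind at (239,15) and the light legs at (243,320), both clear. Descending on it.

```bash
python3 -m handwheel '[0,0,0,-0.0015,0,0.035,1,0,0,0,0,0,0.038,1,0,0,0,0,0,0.032,1,0,0,0,0,0,0.013,1,0,0,0,0,0,0.002,1,0,0,0,0,0,0,1]' 40
python3 -m handwheel '[0,0,0,0,0,0,0,0,0,0,0,0,0,0,0,0,0,0,0,0,0,0,0,0,0,0,0,0,0,0,0,0,0,0,0,0,0,0,0,0,0,0,0,0,0,0,0,0,0,0,0,0,0,0,0,0]' 30
```

```text
t: 17.68
ee_pos: [0.6634, 0.0068, 0.0862]
orientation: [-0.001, 0.689, 0.725, -0.0]
force: [-0.1, 0.9, 0.4]
grip_width: 1.0
finger_force: 0.0
t: 18.35
ee_pos: [0.6642, 0.0054, 0.0876]
orientation: [0.001, 0.69, 0.724, 0.001]
force: [-0.4, 0.6, 6.8]
grip_width: 0.413
finger_force: 29.4
```

```bash
python3 -m handwheel '[0,0,0,0,0,-0.025,0,0,0,0,0,0,-0.035,0,0,0,0,0,0,-0.035,0,0,0,0,0.0321,-0.0158,0,0,0,0,0,0.0321,-0.0158,0,0,0,0,0,0.0321,-0.0158,0,0,0,0,0,0.0321,-0.0158,0,0]'
python3 -m handwheel '[0,0,0,0.0321,-0.0158,0,0,0,0,0,0.0321,-0.0158,0,0,0,0,0,0.0321,-0.0158,0,0,0,0,0,0.0321,-0.0158,0,0,0,0,0,0,0,0,0,0,0,0,0,0,0,0]'
python3 - <<'E'
from chk import *
wfit([],'pics/w7.png')
s,m=tcp(); a=np.arctan2(m[1,0],m[0,0]); d=np.array([.5257,.2557])-s['ee_pos'][:2]
print('d tool',d@m[:2,0],d@m[:2,1])
E
```

```text
t: 18.93
ee_pos: [0.5934, 0.1316, 0.182]
orientation: [0.0, 0.69, 0.724, 0.001]
force: [0.9, 0.2, 0.1]
grip_width: 0.409
finger_force: 30.5
t: 19.43
ee_pos: [0.5235, 0.2585, 0.1818]
orientation: [-0.0, 0.688, 0.726, 0.001]
force: [-0.3, -1.0, -0.3]
grip_width: 0.41
finger_force: 30.5
19.43 [0.5235 0.2585 0.1818] a 1.6247982053479744
d tool -0.0007667329005745572 0.0011267108687141346
```

```bash
python3 -m handwheel '[0,0,0,-0.0015,0.0015,0.03,0,0,0,0,0,0,0.03,0,0,0,0,0,0,0.018,0,0,0,0,0,0,0.01,0,0,0,0,0,0,0.002,0,0,0,0,0,0,0,0]'
python3 -m handwheel '[0,0,0,0,0,0,0.6,0,0,0,0,0,0,0.6,0,0,0,0,0,0,0.6,0,0,0,0,0,0,0.6,0,0,0,0,0,-0.025,0.6,0,0,0,0,0,-0.035,0.6,0,0,0,-0.025,0,-0.035,0.6,0,0,0,-0.03,0,-0.025,1,0,0,0,0,0,0,1,0,0,0,0,0,0,1]'
python3 - <<'E'
from chk import *
wfit(['glue_orange','core','slat_bundle'],'pics/w8.png',.004,(0.05,))
TH['green_tray']=97
E
```

```text
t: 19.98
ee_pos: [0.5268, 0.2527, 0.091]
orientation: [0.0, 0.69, 0.724, -0.001]
force: [0.4, 0.8, -1.1]
grip_width: 0.408
finger_force: 31.5
t: 20.82
ee_pos: [0.5302, 0.1983, 0.2119]
orientation: [0.001, 0.691, 0.723, 0.001]
force: [-0.6, 1.1, 0.4]
grip_width: 0.989
finger_force: 0.0
20.82 [0.5302 0.1983 0.2119] a 1.6160983486738718
glue_orange 0.86 [253. 126.  52.  52.] [0.5284 0.2498 0.0189] 0.041
core 0.77 [247.  23.  88.  43.] [0.5218 0.331  0.0904] 0.002
slat_bundle 0.77 [125.  62.  74. 118.] [0.4397 0.2907 0.0514] 0.014
```

View pics/w8.png

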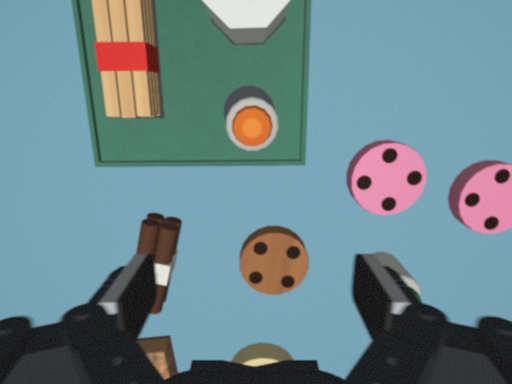

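The bottle at (252,124) looks shifted from its disc, with a dark crescent on its far side. I'm enlarging and measuring that.

Run:
```python
from chk import *
c=optics.camera_params("wrist"); im=optics.grab_frame("wrist"); L=im.astype(float).max(2)
B=cv2.resize(im[80:165,205:300],None,fx=6,fy=6,interpolation=cv2.INTER_CUBIC)
def draw(x,y,rad,z,col):
    p=proj(c,ngon(48,rad,0)[:48]+[x,y,z]); cv2.polylines(B,[np.round((p-[205,80])*6+3).astype(int)],True,col,1)
draw(.5257,.2557,.020,.004,(0,255,255))
for y,col in((.2498,(0,0,255)),(.252,(255,0,255))): 
    draw(.528,y,.018,.048,col); draw(.528,y,.018,.004,col)
cv2.imwrite('pics/w9.png',B)
```

View pics/w9.png

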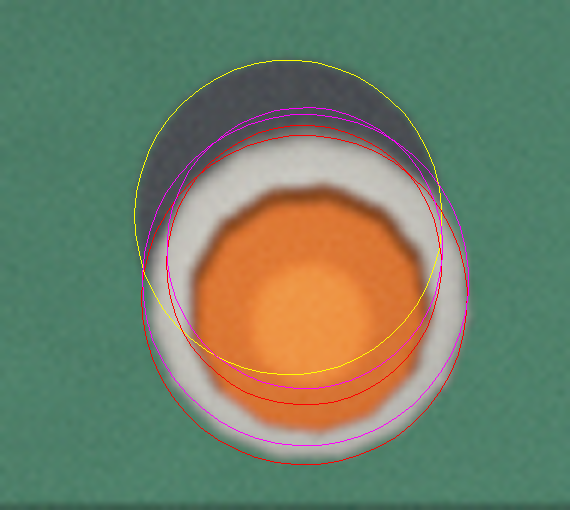

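The crop shows the yellow disc outline displaced to the bottle's far left. The bottle is off by about (-2.3,+5.5) mm, so I'm regrasping and shifting it.

```bash
python3 -m handwheel '[0,0,0,0.03,0,0.025,0.65,0,0,0,0.025,0,0.035,0.65,0,0,0,0,0,0.035,0.65,0,0,0,0,0,0.025,0.65,0,0,0,0,0,0,0.65,0,0,0,0,0,0,0,0,0,0,0,0,0,0,0,0,0,0,0,0,0,0,0,0,0,0,0,0]' 30
python3 -m handwheel '[0,0,0,0,0,-0.004,0,0,0,0,0.0028,-0.001,0,0,0,0,0,0.0028,-0.001,0,0,0,0,0,0,0,0.003,0,0,0,0,0,0,0,0,0,0,0,0,0,0,0]'
python3 -m handwheel '[0,0,0,0,0,0,0.6,0,0,0,0,0,0,0.6,0,0,0,0,0,0,0.6,0,0,0,0,0,0,0.6,0,0,0,0,0,-0.025,0.6,0,0,0,0,0,-0.035,0.6,0,0,0,-0.025,0,-0.035,0.6,0,0,0,-0.03,0,-0.025,1,0,0,0,0,0,0,1,0,0,0,0,0,0,1]'
python3 - <<'E'
from chk import *
wfit(['glue_orange','core','slat_bundle'],None,.004,(0.05,))
c=optics.camera_params("wrist"); im=optics.grab_frame("wrist")
uv=proj(c,np.array([[.5257,.2557,.03]]))[0].astype(int); o=uv-[48,45]
B=cv2.resize(im[max(o[1],0):o[1]+90,o[0]:o[0]+96],None,fx=6,fy=6,interpolation=cv2.INTER_CUBIC); o[1]=max(o[1],0)
for rad,z,col in((.02,.004,(0,255,255)),(.018,.048,(0,0,255))):
    p=proj(c,ngon(48,rad,0)[:48]+[.5257,.2557,z]); cv2.polylines(B,[np.round((p-o)*6+3).astype(int)],True,col,1)
cv2.imwrite('pics/w10.png',B)
E
```

```text
t: 21.82
ee_pos: [0.5272, 0.2546, 0.0928]
orientation: [0.0, 0.69, 0.724, 0.001]
force: [0.5, -0.0, -0.7]
grip_width: 0.409
finger_force: 30.7
t: 22.32
ee_pos: [0.5239, 0.2598, 0.0919]
orientation: [-0.0, 0.689, 0.724, -0.0]
force: [0.2, -0.1, -1.0]
grip_width: 0.411
finger_force: 30.7
t: 23.15
ee_pos: [0.5279, 0.2038, 0.2128]
orientation: [0.001, 0.691, 0.723, 0.001]
force: [-0.9, 0.5, -0.1]
grip_width: 0.987
finger_force: 0.0
23.15 [0.5279 0.2038 0.2128] a 1.6161071859750338
glue_orange 0.96 [252. 127.  52.  53.] [ 0.5252  0.255  -0.0323] 0.031
core 0.72 [252.  27.  88.  51.] [0.5218 0.3318 0.0856] 0.002
slat_bundle 0.85 [131.  64.  73. 126.] [0.4395 0.2908 0.0547] 0.034
```

View pics/w10.png

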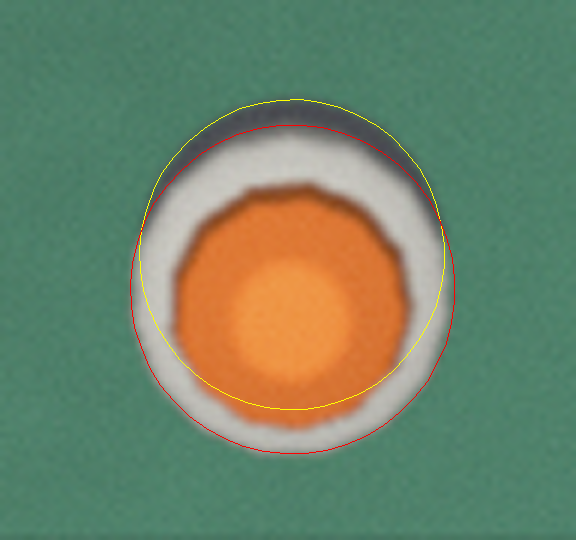

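The bottle is now centred on its disc, within 1 mm, and the green tray is done. Next is the brown seat, with the fingers turned to run along the yellow tray's y.

```bash
python3 -m handwheel '[0,0,0,-0.0361,0.01,0,1,0,0,0,-0.0361,0.01,0,1,0,0,0.1194,0,0,0,1,0,0,0.1194,0,0,0,1,0,0,0.1194,0,0,0,1,0,0,0.1194,0,0,0,1,0,0,0.1194,0,0,0,1,0,0,0.1194,0,0,0,1,0,0,0.1194,0,0,0,1]'
python3 -m handwheel '[0,0,0.1194,0,0,0,1,0,0,0.1194,0,0,0,1,0,0,0.1194,0,0,0,1,0,0,0.1194,0,0,0,1,0,0,0.1194,0,0,0,1,0,0,0,0,0,0,1,0,0,0,0,0,0,1]'
python3 - <<'E'
from chk import *
wfit(['seat'],'pics/w11.png',0,(0,))
E
```

```text
t: 24.15
ee_pos: [0.5499, 0.1354, 0.2101]
orientation: [-0.0, 0.925, 0.38, -0.001]
force: [0.1, 0.2, 0.3]
grip_width: 1.001
finger_force: 0.0
t: 24.73
ee_pos: [0.55, 0.1354, 0.2103]
orientation: [0.0, 0.995, 0.096, -0.001]
force: [-0.5, -0.1, -0.7]
grip_width: 1.002
finger_force: 0.0
24.73 [0.55   0.1354 0.2103] a 0.19210169129123755
seat 0.74 [177.  53.  88.  93.] [0.6383 0.2091 0.1507] 0.028
seat 0.64 [259. 184.  77.  74.] [0.5525 0.1311 0.0877] 0.024
```

Of the two seat hits, the one at (177,53) is the pink disc at (0.638,0.209). The brown seat is at (259,184), (0.5525,0.1311), so I descend on that one.

```bash
python3 -m handwheel '[0,0,0,0.0016,0.0047,0.038,1,0,0,0,0,0,0.038,1,0,0,0,0,0,0.035,1,0,0,0,0,0,0.018,1,0,0,0,0,0,0.006,1,0,0,0,0,0,0,1,0,0,0,0,0,0,1]' 40
python3 -m handwheel '[0,0,0,0,0,0,0,0,0,0,0,0,0,0,0,0,0,0,0,0,0,0,0,0,0,0,0,0,0,0,0,0,0,0,0,0,0,0,0,0,0,0,0,0,0,0,0,0,0]' 40
python3 - <<'E'
from chk import *
cv2.imwrite('pics/w12.png',optics.grab_frame('wrist')); print(r.tip_extent)
E
```

```text
t: 25.42
ee_pos: [0.5532, 0.1303, 0.0767]
orientation: [-0.0, 0.996, 0.094, 0.0]
force: [0.0, 0.6, 0.6]
grip_width: 0.999
finger_force: 0.0
t: 26.0
ee_pos: [0.5535, 0.1304, 0.078]
orientation: [-0.0, 0.996, 0.093, 0.001]
force: [-1.6, -1.4, 10.2]
grip_width: 0.681
finger_force: 40.6
0.0726
```

View pics/w12.png

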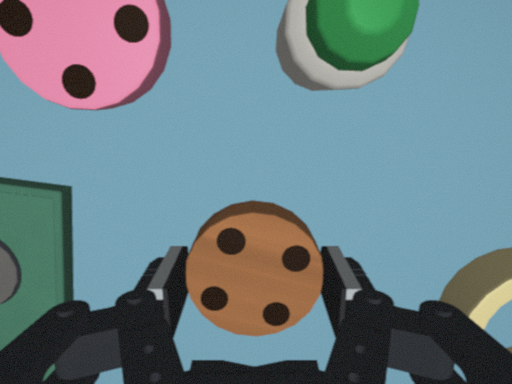

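Seat is gripped at (255,268) between the pads. Lifting and carrying it to the yellow tray.

```bash
python3 -m handwheel '[0,0,0,0,0,-0.02,0,0,0,0,0,0,-0.04,0,0,0,0,0,0,-0.04,0,0,0,0,-0.0054,0.0387,0,0,0,0,0,-0.0054,0.0387,0,0,0,0,0,-0.0054,0.0387,0,0,0,0,0,-0.0054,0.0387,0,0,0,0,0,-0.0054,0.0387,0,0,0,0,0,-0.0054,0.0387,0,0]'
python3 -m handwheel '[0,0,0,-0.0054,0.0387,0,0,0,0,0,-0.0054,0.0387,0,0,0,0,0,-0.0054,0.0387,0,0,0,0,0,-0.0054,0.0387,0,0,0,0,0,-0.0054,0.0387,0,0,0,0,0,0,0,0,0,0,0,0,0,0,0,0]'
python3 - <<'E'
from chk import *
look('yellow_tray',(.5425,-.305,.18),'pics/w13.png')
E
```

```text
t: 26.8
ee_pos: [0.5641, -0.1057, 0.1773]
orientation: [0.0, 0.996, 0.094, 0.001]
force: [0.8, -0.8, -0.5]
grip_width: 0.68
finger_force: 43.5
t: 27.38
ee_pos: [0.5725, -0.3025, 0.1768]
orientation: [0.001, 0.996, 0.091, 0.0]
force: [0.7, 1.0, -1.4]
grip_width: 0.68
finger_force: 43.5
27.3833 [ 0.5725 -0.3025  0.1768] a 0.18210789972779384 [ 0.0007 -0.0019 -1.    ]
bar guess [ 0.4982 -0.3131] fit [ 0.4524 -0.2926  1.6962] 5.833 bbox [201 286  27  24 505]
seat guess [ 0.5769 -0.2987] fit [ 0.577  -0.2993  0.2556] 0.24 bbox [ 200  149  103   84 4862]
```

View pics/w13.png

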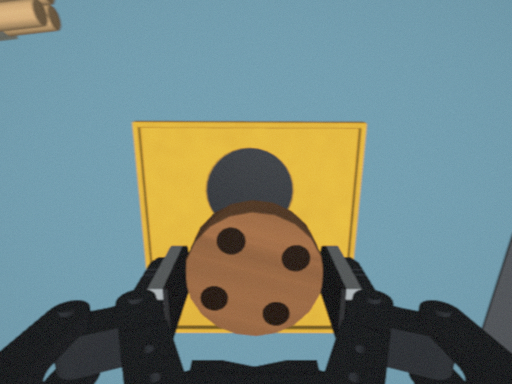

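The seat hangs level. The disc at (250,188) is partly covered, so I'm fitting its free upper arc, plus the seat's own offset in the grip.

Run:
```python
from chk import *
from scipy.optimize import least_squares
S0=[];
for _ in range(3):
    s,m=tcp(); S0.append(s['ee_pos']); c=optics.camera_params("wrist"); im=optics.grab_frame("wrist")
p0=np.mean(S0,0); print('tcp',p0,s['t'])
hsv=cv2.cvtColor(im,cv2.COLOR_BGR2HSV)
Y=((hsv[:,:,0]>15)&(hsv[:,:,0]<32)&(hsv[:,:,1]>150)&(hsv[:,:,2]>120))
pts=[]
for v in range(155,200,2):   # left and right edges of disc, row by row
    row=~Y[v,165:345]; u=np.nonzero(row)[0]
    if len(u): pts+= [(165+u.min()-.5,v),(165+u.max()+.5,v)]
for u in range(225,276,3):
    w=np.nonzero(~Y[135:190,u])[0]
    if len(w): pts.append((u,135+w.min()-.5))
P=np.array([back(c,q,.004) for q in pts])
o=least_squares(lambda q:np.hypot(P[:,0]-q[0],P[:,1]-q[1])-q[2],[.577,-.299,.032],loss='soft_l1',f_scale=.0005); print('disc',o.x,np.abs(o.fun).max())
o=least_squares(lambda q:np.hypot(P[:,0]-q[0],P[:,1]-q[1])-.032,[.577,-.299],loss='soft_l1',f_scale=.0005); print('disc r fixed',o.x)
d=models.regions_of("wrist","seat")
for q in d[:2]: print(q['p'],q['bbox'],fit(c,q['mask'],S['seat'],.1,(0,)))
e=o.x-p0[:2]; print('d tool',e@m[:2,0],e@m[:2,1])
```

```text
tcp [ 0.5736 -0.2985  0.1765] 27.5333
disc [ 0.5772 -0.2997  0.0318] 0.00042334091190980583
disc r fixed [ 0.577  -0.2997]
0.94 [251.0, 266.5, 136.4, 137.7] (array([ 0.5734, -0.2975,  0.0897]), np.float64(0.06189073466708629))
d tool 0.0031579989298698872 0.0018240211508512901
```

```bash
python3 -m handwheel '[0,0,0,0.0033,0.0018,0.035,0,0,0,0,0,0,0.035,0,0,0,0,0,0,0.015,0,0,0,0,0,0,0.008,0,0,0,0,0,0,0.002,0,0,0,0,0,0,0,0]'
python3 -m handwheel '[0,0,0,0,0,0,1,0,0,0,0,0,0,1,0,0,0,0,0,0,1,0,0,0,0,0,0,1,0,0,0,0,0,-0.025,1,0,0,0,0,0,-0.04,1,0,0,0,-0.015,0,-0.04,1,0,0,0,-0.03,0,-0.03,1,0,0,0,0,0,0,1,0,0,0,0,0,0,1]'
python3 - <<'E'
from chk import *
look('yellow_tray',(.5425,-.306,.18),'pics/w14.png',skip=('seat',))
c=optics.camera_params("wrist"); d=models.regions_of("wrist","seat")
for q in d[:2]: print(q['p'],q['bbox'],fit(c,q['mask'],S['seat'],.004,(0,)))
E
```

```text
t: 28.13
ee_pos: [0.5775, -0.2991, 0.0811]
orientation: [-0.0, 0.996, 0.094, -0.0]
force: [-0.0, 0.9, -0.5]
grip_width: 0.679
finger_force: 50.3
t: 28.97
ee_pos: [0.5331, -0.3099, 0.2171]
orientation: [0.001, 0.996, 0.092, 0.002]
force: [0.3, 0.3, -0.9]
grip_width: 1.001
finger_force: 0.0
28.9667 [ 0.5331 -0.3099  0.2171] a 0.18462088545702357 [ 0.0034 -0.0024 -1.    ]
bar guess [ 0.4982 -0.3141] fit [ 0.4985 -0.3135  0.1725] 0.042 bbox [ 202  205   95   35 3266]
0.6 [250.6, 132.2, 78.6, 76.5] (array([ 0.5763, -0.2988,  0.0809]), np.float64(0.024266059296993967))
```

The seat is within about 1 mm of its disc. The bar is at (0.4985,-0.3135), yaw 0.174. Last item: the dark legs.

```bash
python3 -m handwheel '[0,0,0,-0.0002,-0.0373,0,1,0,0,0,-0.0002,-0.0373,0,1,0,0,0,-0.0002,-0.0373,0,1,0,0,0,-0.0002,-0.0373,0,1,0,0,0,-0.0002,-0.0373,0,1,0,0,0,-0.0002,-0.0373,0,1]'
python3 -m handwheel '[0,0,0,-0.0002,-0.0373,0,1,0,0,0,-0.0002,-0.0373,0,1,0,0,0,-0.0002,-0.0373,0,1,0,0,0,-0.0002,-0.0373,0,1,0,0,0,-0.0002,-0.0373,0,1,0,0,0,-0.0002,-0.0373,0,1]'
python3 -m handwheel '[0,0,-0.1216,0,0,0,1,0,0,-0.1216,0,0,0,1,0,0,-0.1216,0,0,0,1,0,0,-0.1216,0,0,0,1,0,0,-0.1216,0,0,0,1,0,0,-0.1216,0,0,0,1,0,0,-0.1216,0,0,0,1,0,0,-0.1216,0,0,0,1,0,0,-0.1216,0,0,0,1,0,0,-0.1216,0,0,0,1]' >/dev/null
python3 -m handwheel '[0,0,0,0,0,0,1,0,0,0,0,0,0,1]'
python3 - <<'E'
from chk import *
wfit(['legs_dark'],'pics/w15.png',0,(-.3,-.1))
s,m=tcp(); print(s['ee_pos'],s['joint_positions'])
E
```

```text
t: 29.57
ee_pos: [0.4905, -0.0864, 0.2132]
orientation: [-0.0, 0.996, 0.094, -0.001]
force: [1.3, 0.1, -0.6]
grip_width: 1.001
finger_force: 0.0
t: 30.07
ee_pos: [0.4473, 0.1334, 0.2133]
orientation: [0.0, 0.996, 0.094, -0.001]
force: [-0.1, -0.0, 0.0]
grip_width: 0.999
finger_force: 0.0
t: 31.07
ee_pos: [0.4481, 0.1313, 0.2136]
orientation: [-0.001, 0.765, 0.644, -0.001]
force: [-0.3, 0.3, -0.6]
grip_width: 1.002
finger_force: 0.0
31.07 [0.4481 0.1313 0.2136] a 1.399831384730987
legs_dark 0.65 [256. 193.  37. 107.] [ 0.4495  0.1264 -0.2007] 0.031
[0.4481 0.1312 0.214 ] [-0.1877  0.3961 -0.2691  2.0789  0.1616  0.6869 -0.7336]
```

```bash
python3 -m handwheel '[0,0,0.025,-0.0045,0.0023,0.036,1,0,0,0,0,0,0.038,1,0,0,0,0,0,0.036,1,0,0,0,0,0,0.018,1,0,0,0,0,0,0.0075,1,0,0,0,0,0,0,1,0,0,0,0,0,0,1]' 40
python3 -m handwheel '[0,0,0,0,0,0,0,0,0,0,0,0,0,0,0,0,0,0,0,0,0,0,0,0,0,0,0,0,0,0,0,0,0,0,0,0,0,0,0,0,0,0,0,0,0,0,0,0,0,0,0,0,0,0,0,0]' 40
```

```text
t: 31.75
ee_pos: [0.4499, 0.1264, 0.0794]
orientation: [0.0, 0.772, 0.635, -0.0]
force: [0.9, 0.0, 0.5]
grip_width: 1.001
finger_force: 0.0
t: 32.42
ee_pos: [0.45, 0.1261, 0.0798]
orientation: [0.0, 0.772, 0.636, 0.001]
force: [-0.3, -0.3, 9.2]
grip_width: 0.341
finger_force: 39.3
```

```bash
python3 -m handwheel '[0,0,0,0,0,-0.025,0,0,0,0,0,0,-0.035,0,0,0,0,0,0,-0.03,0,0,0,0,-0.0352,0.011,0,0,0,0,0,-0.0352,0.011,0,0,0,0,0,-0.0352,0.011,0,0,0,0,0,-0.0352,0.011,0,0,0,0,0,-0.0352,0.011,0,0,0,0,0,-0.0352,0.011,0,0]'
python3 -m handwheel '[0,0,0,-0.0352,0.011,0,0,0,0,0,-0.0352,0.011,0,0,0,0,0,-0.0352,0.011,0,0,0,0,0,-0.0352,0.011,0,0,0,0,0,-0.0352,0.011,0,0,0,0,0,-0.0352,0.011,0,0,0,0,-0.0918,0,0,0,0,0,0,-0.0918,0,0,0,0,0,0,-0.0918,0,0,0,0,0,0,-0.0918,0,0,0,0]'
python3 -m handwheel '[0,0,0,0,0,0,0,0,0,0,0,0,0,0,0,0,0,0,0,0,0]'
python3 - <<'E'
from chk import *
for _ in range(3):
    s,m=tcp(); a=np.arctan2(m[1,0],m[0,0]); d=np.array([.4985,-.3135])-s['ee_pos'][:2]
    print('a',a,s['ee_pos'],'d tool',d@m[:2,0],d@m[:2,1]); optics.grab_frame('wrist')
E
```

```text
t: 33.17
ee_pos: [0.4738, -0.0957, 0.1693]
orientation: [0.0, 0.772, 0.636, 0.0]
force: [1.2, -0.3, -0.3]
grip_width: 0.343
finger_force: 40.5
t: 34.0
ee_pos: [0.498, -0.3141, 0.169]
orientation: [-0.0, 0.641, 0.767, -0.0]
force: [0.5, -0.4, -1.4]
grip_width: 0.344
finger_force: 40.4
t: 34.25
ee_pos: [0.4982, -0.3138, 0.1691]
orientation: [-0.0, 0.644, 0.765, 0.0]
force: [-0.1, 0.4, -0.0]
grip_width: 0.341
finger_force: 40.4
a 1.742070198862677 [ 0.4982 -0.3138  0.1691] d tool 0.00021662331180088314 0.00034437615684335723
a 1.7427215373692464 [ 0.4983 -0.3137  0.1691] d tool 0.00017894904717572898 0.0002839454474616297
a 1.743251793558413 [ 0.4983 -0.3137  0.1691] d tool 0.00017289637439814936 0.00020506705291236283
```

```bash
python3 -m handwheel '[0,0,0,0,0,0.032,0,0,0,0,0,0,0.03,0,0,0,0,0,0,0.014,0,0,0,0,0,0,0.0075,0,0,0,0,0,0,0.002,0,0,0,0,0,0,0,0]'
python3 -m handwheel '[0,0,0,0,0,0,0.55,0,0,0,0,0,0,0.55,0,0,0,0,0,0,0.55,0,0,0,0,0,0,0.55,0,0,0,0,0,-0.025,0.55,0,0,0,0,0,-0.04,0.55,0,0,0,-0.02,0,-0.04,1,0,0,0,-0.03,0,-0.03,1,0,0,0,0,0,-0.02,1,0,0,0,0,0,0,1]'
python3 - <<'E'
from chk import *
wfit(['legs_dark','seat'],'pics/w16.png',.004,(.1,.25))
im=optics.grab_frame('top'); cv2.imwrite('pics/top2.png',im)
w=cv2.imread('pics/w16.png'); cv2.imwrite('pics/final.png',np.vstack([cv2.resize(w[:300],(400,234)),cv2.resize(im[90:270,60:450],(780,360))[:, :400] if 0 else cv2.resize(im[90:270,60:450],(400,185))]) if 0 else np.hstack([cv2.resize(w,(384,288)),cv2.resize(im[90:270,60:450],(416,288))]))
c=optics.camera_params('top')
for n in('legs_light','glue_green'):
    for d in models.regions_of('top',n)[:1]: print(n,d['p'],np.round(d['bbox']))
E
```

```text
t: 34.9
ee_pos: [0.4982, -0.3135, 0.0838]
orientation: [-0.0, 0.643, 0.766, -0.0]
force: [0.5, -0.3, -0.6]
grip_width: 0.341
finger_force: 41.2
t: 35.73
ee_pos: [0.508, -0.3639, 0.2402]
orientation: [0.004, 0.644, 0.765, 0.0]
force: [0.1, 0.4, -0.2]
grip_width: 0.996
finger_force: 0.0
35.73 [ 0.508  -0.3639  0.2402] a 1.7419410099273833
legs_dark 0.91 [253. 116.  39. 102.] [ 0.4992 -0.3131  0.1741] 0.021
seat 0.95 [344. 117.  75.  76.] [ 0.5755 -0.3008  0.2634] 0.035
legs_light 0.56 [312. 147.  31.  17.]
glue_green 0.65 [207. 150.  23.  15.]
```

View pics/final.png

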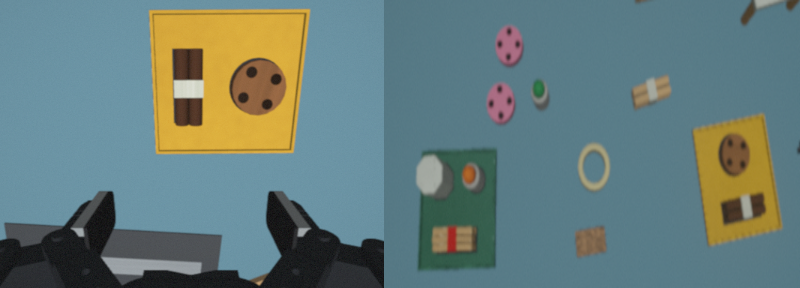

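Legs lie on their bar at left pic (188,87), within 1 mm, and the seat is on its disc at (258,86). In the top view the green tray holds the core, glue and slats. The spares have not moved, and the gripper is open and clear.

```bash
python3 -c "
from workcell import r
print(r.close_job())"
```

```text
the job is handed in; nothing more can be done
None
```

I packed both kits and handed the job in at about 36 s: each piece measured within about 1.5 mm of its silhouette in the last wrist views, the spares are where they were, and the gripper is open and clear.

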